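Clip held open over the recipe card

TASK

Slide the recipe-card carrier along its rail until it clicks into the station, with the red line on the carrier at the red line on the rail. Then take the red spring clip by its two handles, squeeze it wide open, lift it off its wooden rest and bring it down over the middle of the card's top edge, the open jaws one on each side of the card and well below its edge but not touching it. Finish while still holding the clip squeezed open there, ready for a second card to be slipped in; leave the kitchen things around it where they stand.

Things in the scene. Friction and masses are not known exactly. Their poses are not given: they have to be found in the camera images.
- carrier: Beech carrier (46 mm across, 142 mm along the rail, top 40 mm above the ledge) on a fixed rail with a dark base 84 x 330 x 6 mm. Axes as point station; origin on the ledge under carrier_mark. It starts 70 to 120 mm before the station; the end stop is 40 mm past it. Sliding takes about 1.5 N, snapping into or out of the detent about 5 N; the detent catches within about 4 mm.
- station (a point): Point on the rail's middle line, 40 mm above the ledge, where carrier_mark lies when the carrier is in its detent; red lines on the rail's base beside it on both sides. Fixed with the rail; +y is the direction in which to push, along the rail, +z up.
- carrier_mark (a point): Middle of the carrier's top face directly under the card, at the red lines on the carrier. Axes as point station; it moves with the carrier.
- push_post (a point): Centre of the top of the upright black post on the carrier's trailing (-y) end: 16 mm in diameter, 46 mm tall, its top 86 mm above the ledge, 74 mm behind the middle of the card, for pushing (or gripping). Axes as point station.
- card_top (a point): Stiff white recipe card with a green leaf, 3 mm thick, 105 mm wide, 66 mm of it showing above the carrier on which it stands upright, fixed. This point is the middle of its top edge, 106 mm above the ledge. x is square to its faces, y along its width and the rail, z up.
- clip: Red spring clip like a wide clothes peg, 40 mm wide, about 57 g, handles up. Origin mid hinge bar (steel, 10 mm thick, 46 mm long). x along the bar, y from jaw to jaw and along the squeeze, z to the handles. Handle plates end 44 mm above the origin, leaning out at rest, there 47 mm over their outer faces; jaws reach 38 mm below. Axes stay on its middle plane, as both halves move alike.
- clip_a (a joint): Angle (rad) of the clip half on the clip's +y: 0 closed, jaws 6 mm apart; 0.24 fully open (stop): handles parallel, 28 mm over their outer faces from 8 to 44 mm above the origin, jaws 24 mm apart inside at the tips, narrowing to the hinge. Each handle takes about 3 N near its top to start opening, about 10 N to open fully; it springs shut when eased.
- clip_b (a joint): Angle in rad of the clip half on -y of the clip: 0 closed, 0.24 fully open (stop).
- tip_a (a point): Lower inner edge, mid-width, of the jaw on +y of the clip.
- tip_b (a point): Lower inner edge, mid-width, of the jaw on -y of the clip.
- rest_top (a point): Middle of the top of the clip rest's upright wooden fin (4 mm thick along x, 60 mm long along y, top 67 mm above the ledge) on a fixed block 70 x 90 x 22 mm. The clip straddles the fin, hinge bar lying on top along y, jaws hanging 33 mm down either side: lift it at least 40 mm to clear the fin.
- mortar: Bystander: grey stoneware mortar, 112 mm across, 72 mm tall, its pestle leaning out to 115 mm; origin under its middle.
- shaker_1: Bystander: square glass shaker, 46 mm wide, 82 mm tall, white cap; origin under its middle.
- shaker_2: Bystander: the same with a green cap.
- shaker_3: Bystander: the same with an orange cap.
- grinder: Bystander: beech pepper grinder, 58 mm across, 162 mm tall; origin under its middle.
- salt_bowl: Bystander: small blue bowl, 84 mm across, 38 mm tall, close to the robot; origin under its middle.
Mind the look-alikes: they are no part of the job. Leave any purple look-alike of the clip alone.

How it is judged:
On the way, in this order (a step that is already met when the one before it is completed fails the run):
1. the carrier rests in the station detent (y of carrier_mark in the frame of station between -0.005 and 0.005 m and linear speed of carrier below 0.02 m/s), for 0.3 s.
2. the clip, squeezed open in the fingers, is lifted clear of its rest (contact force between the fingers and clip above 3 N and value of joint each of clip_a, clip_b above 0.17 rad and distance between clip and rest_top above 0.045 m and height (world z) of clip above 0.112 m), for 0.2 s.
At the end, for the whole second after the job is handed in: Carrier within 5 mm of station; clip held (over 3 N), both halves open over 0.17 rad, within 0.25 rad of upright and square, 25 mm of card middle; one tip each side, over 4 mm off its mid plane and 6 mm below its edge; hinge axis over 7 mm above edge; card untouched (under 0.5 N); clip still (y of carrier_mark in the frame of station between -0.005 and 0.005 m and contact force between the fingers and clip above 3 N and value of joint each of clip_a, clip_b above 0.17 rad and ((x of tip_a in the frame of card_top above 0.004 m and x of tip_b in the frame of card_top below -0.004 m) or (x of tip_b in the frame of card_top above 0.004 m and x of tip_a in the frame of card_top below -0.004 m)) and z of each of tip_a, tip_b in the frame of card_top below -0.006 m and z of clip in the frame of card_top above 0.007 m and y of clip in the frame of card_top between -0.025 and 0.025 m and angle between the y axis of clip and the x axis of card_top, either way round below 0.25 rad and angle between clip's own z axis and vertical below 0.25 rad and contact force between clip and carrier below 0.5 N and linear speed of clip below 0.03 m/s); the arm keeps its last pose, push and grip.
It fails at once if a bystander is pushed more than 30 mm away (distance of any of mortar, shaker_1, shaker_2, shaker_3, grinder, salt_bowl from where it was at the start of the episode above 0.03 m).
It fails at once if a bystander is tipped over (angle between any of mortar, shaker_1, shaker_2, shaker_3, grinder, salt_bowl's own z axis and vertical above 0.5 rad).
It fails at once if the clip is rammed against the card (contact force between clip and carrier above 12 N).
It also fails if it takes over 61 s, if anything falls off the work surface, if the arm or the gripper's body presses on something with over 40 N, if the wrist force passes 120 N, or if a joint passes its speed limit or range.

ROBOT

A 6-joint arm with a two-finger parallel gripper is mounted at the origin on the work surface. World frame = base frame: x ahead of the robot, y to its left, z up, the work surface at z = 0. Lengths are in m, angles in rad, forces in N, time in s.
With the tool pointing down it reaches from about 0.35 to 0.975 m from the base axis. Payload 4.9 kg.
Tool frame: the origin (TCP) lies on the front face of the gripper's body, between the roots of the fingers; the fingertips stand ctrl.tip_extent ahead of it and the grasp point (between the pads) lies 54 mm ahead of it (ctrl.tip_extent is the distance from the TCP to the fingertips, in m); z points along the fingers, y is the line along which they close (so a half turn about z gives the same grasp; the last joint's range is limited). The gripper opens to 85 mm and grips with 20 to 120 N. Pads are 22 mm wide; open, the fingers measure 114 mm over their backs; the gripper's body (76 mm by 85 mm) begins 54 mm behind the grasp point. The pads swing forward as they close: fully open they stand 13 mm farther back than shut.
Start: joints at [1.21, 0.053, 1.613, -0, 1.476, -0.119], TCP at [0.15, 0.607, 0.304] pointing down, gripper open.
Joint ranges: [-3.01, 3.01], [-1.01, 2.22], [0.06, 2.58], [-1.02, 4.17], [0.09, 2.62], [-3.14, 3.14]. Speed limits (rad/s): [2.57, 2.57, 3.14, 3.14, 3.14, 3.14].

INTERFACE

Orientations are given as a rotation vector (axis times angle).
In Python, from station import ctrl gives the robot as it stands.
- The arm moves only by the tool apply_moves, never from a script. Its argument "rows" is one flat list of numbers, 6 for each row, row after row: the shift along the tool's x, y, z normalised to -1 to 1, where 1 is 0.6 m, then the turn, a rotation vector about the tool's x, y, z normalised to -1 to 1, where 1 is 90 degrees. A call has 1 to 20 rows; each row is the pose to reach, as a shift and turn from the pose commanded when the call began, along the tool's axes at that moment; what a row does not reach only later rows make up. A row lasts 1/10 s, in which the tool goes at most 50 mm and 8.59 degrees, less where a joint would pass 70% of its speed; a pose out of reach is approached as far as the arm can. A call with a number of a shift or a turn outside -1 to 1 is refused whole. A call with a gripper value outside its range is refused whole. "grip" is the opening, from 0 (shut) to 1 (fully open), set as the call begins (left out, the last holds). The fingers move at their own pace and stop on an object; "grip_force" is the grip in N (left out, the last holds). Time passes only in rows, so rows that repeat a pose let the fingers close. It gives the time, the measured TCP pose, the force, the opening and the grip force at its end, in the units of the state.
- ctrl.get_obs(): the state, without advancing time (a new reading comes with each control period).
- ctrl.get_image(name): name is "scene" or "top"; returns (picture, depth): 384x512x3 uint8, blue, green, red; 384x512 float32, m along the optical axis (not along the pixel's ray), 0 where there is no reading.
- ctrl.camera_model(name): a dict with "mtx" (3x3 intrinsics, pixels), "R" (3x3) and "t" (3): a world point X has camera coordinates R X + t. Camera axes: x right, y down, z forward; pixel columns grow to the right and rows downward; lengths in m; the calibration is good to about 2 mm. A picture is of the moment at which its call begins. camera_model takes no time and is no camera call.
- ctrl.finish_job(): hands the job in; it is judged then, once.
The state is a dict: "t": time; "q": joint angles; "dq": joint speeds; "effort": joint torques, N m; "tool_pos": TCP position; "tool_rot": TCP orientation; "contact_force": force on the tool from outside, world axes, zero at the start; "wrist_torque": the same for the moment, N m; "opening": finger opening in m; "grip_force": force on a finger pad.
Only numpy, scipy, OpenCV 4.12 (cv2) and the standard library are available. Lean on these libraries where they do the work, as an engineer would, in place of code of your own. Each camera call takes 0.05 s, during which the arm holds its last target. There are 200 camera calls.

## Working session

There is one attempt and no reset: what is moved stays moved. The work goes in short steps, Python scripts to look and compute and a tool call to move; the robot and the scene stay as the last step left them, time stands still between calls to the robot, and variables do not carry over. Pictures are saved under pics/ and viewed, at most 10 in all, crops included, and the job is handed in when it is done.

Besides the shell and the picture viewer there is one more tool, called as name(argument=value, ...) on one line, values as JSON. apply_moves: Moves the arm, as the interface text tells. Its arguments: {"type":"object","properties":{"rows":{"type":"array","items":{"type":"number"}},"grip":{"type":"number"},"grip_force":{"type":"number"}},"required":["rows"]}

```bash
ls; mkdir -p pics; python3 - <<'E'
from station import ctrl
import cv2,numpy as np
for n in("scene","top"):
    im,d=ctrl.get_image(n); cv2.imwrite(f"pics/{n}0.png",im); np.savez(f"{n}0.npz",im=im,d=d,**ctrl.camera_model(n))
    c=ctrl.camera_model(n); print(n,c["mtx"].round(1).tolist(),(-c["R"].T@c["t"]).round(3),c["R"].round(3).tolist())
print(ctrl.get_obs(),ctrl.tip_extent)
E
```

```text
pics
scene [[417.7, 0.0, 253.5], [0.0, 417.7, 185.8], [0.0, 0.0, 1.0]] [1.412 0.053 0.682] [[-0.174, 0.985, 0.003], [0.554, 0.101, -0.826], [-0.814, -0.142, -0.563]]
top [[471.7, 0.0, 263.1], [0.0, 471.7, 193.3], [0.0, 0.0, 1.0]] [ 0.36  -0.092  1.514] [[-0.029, -1.0, -0.005], [-0.99, 0.03, -0.136], [0.136, 0.001, -0.991]]
{'t': 0.1, 'q': array([ 1.20999497e+00,  5.32962151e-02,  1.61415175e+00, -1.99732721e-05,
        1.47601125e+00, -1.19025054e-01]), 'dq': array([-1.46634246e-05, -3.05352658e-03, -2.35337650e-03, -4.72287286e-04,
       -2.69727288e-04,  4.86402690e-04]), 'effort': array([-1.22258066e-04, -3.94902313e+01, -3.71362889e+01, -1.46731750e-04,
        3.96800169e-03,  7.21631437e-06]), 'tool_pos': array([0.14950808, 0.6064112 , 0.30278545]), 'tool_rot': array([-3.78802700e-01, -3.11824302e+00,  2.85505263e-03]), 'contact_force': array([-0.188061  ,  1.24466006,  0.73321459]), 'wrist_torque': array([-0.02136182, -0.0396185 ,  0.03361723]), 'grip_force': 0.0, 'opening': 0.08544914499172167} 0.0726
```

View pics/scene0.png

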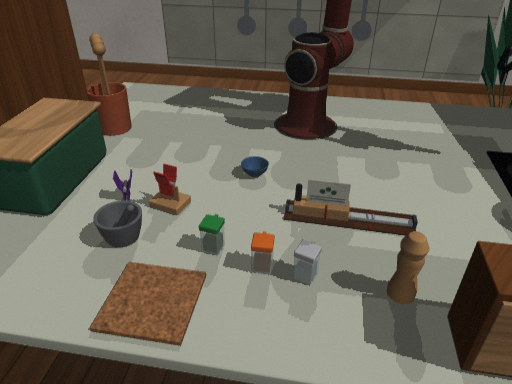

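View pics/top0.png

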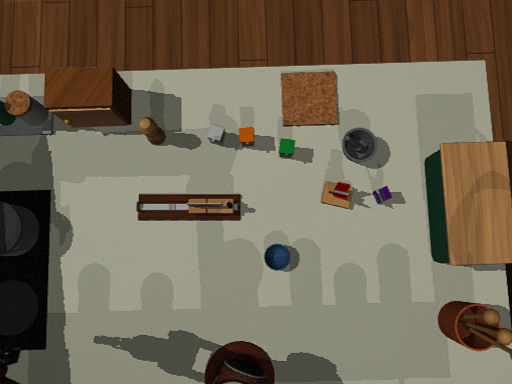

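The scene view shows the red clip on its wooden rest at about (168,187), the purple look-alike at (124,185), and the rail from (287,213) to (413,225) with the black post at (298,192). In the top view the same things are the clip at (341,190), purple at (382,195), and the rail from (138,207) to (241,207). The carrier is at the right-hand (-y) end. I'll confirm with one enlarged montage and measure.

```bash
cat >h.py <<'E'
import numpy as np,cv2
def load(f):
    z=np.load(f); return {k:z[k] for k in z.files}
def ray(c,uv):
    v=c["R"].T@np.linalg.inv(c["mtx"])@np.array([uv[0],uv[1],1.]); return -c["R"].T@c["t"],v
def plane(c,uv,z):
    o,v=ray(c,uv); return o+v*(z-o[2])/v[2]
def cloud(c):
    d=c["d"]; V,U=np.indices(d.shape); P=np.stack([U,V,np.ones_like(U)],-1)@np.linalg.inv(c["mtx"]).T*d[...,None]
    return (P-c["t"])@c["R"]
def tri(c1,u1,c2,u2):
    P=[c["mtx"]@np.c_[c["R"],c["t"]] for c in(c1,c2)]
    X=cv2.triangulatePoints(P[0],P[1],np.float64(u1),np.float64(u2)); return (X[:3]/X[3]).ravel()
E
python3 - <<'E'
from h import *
T=load("top0.npz");S=load("scene0.npz")
def cr(c,x,y,w,h,W,H): return cv2.resize(c["im"][y:y+h,x:x+w],(W,H),interpolation=cv2.INTER_CUBIC)
a=np.hstack([cr(T,130,180,120,60,500,250),cr(T,315,170,84,70,300,250)])
b=np.hstack([cr(S,280,175,140,65,500,232),cr(S,105,155,90,70,300,232)])
cv2.imwrite("pics/m.png",np.vstack([a,b]))
for n,c in(("top",T),("scene",S)):
    P=cloud(c); hsv=cv2.cvtColor(c["im"],cv2.COLOR_BGR2HSV); h,s,v=cv2.split(hsv)
    print(n,"table z",np.median(P[240:250,120:180,2]) if n=="top" else "")
    red=((h<5)|(h>173))&(s>170)&(v>50)
    pur=(h>120)&(h<150)&(s>100)&(v>40)
    for nm,m in(("red",red),("pur",pur)):
        k,l,st,ce=cv2.connectedComponentsWithStats(m.astype(np.uint8))
        for i in range(1,k):
            if st[i,4]>=4:
                q=P[l==i]; print(nm,st[i].tolist(),ce[i].round(1),"med",np.median(q,0).round(3),"min",q.min(0).round(3),"max",q.max(0).round(3))
E
```

```text
top table z -0.0002586531108122471
red [335, 182, 15, 10, 100] [342.1 186.6] med [ 0.569 -0.332  0.09 ] min [ 0.36  -0.35   0.067] max [ 0.58  -0.092  1.514]
red [333, 193, 15, 7, 53] [339.9 195.7] med [ 0.542 -0.324  0.083] min [ 0.528 -0.345  0.037] max [ 0.557 -0.305  0.12 ]
red [172, 195, 2, 4, 8] [172.5 196.5] med [0.566 0.202 0.005] min [0.561 0.199 0.002] max [0.571 0.204 0.012]
red [206, 199, 1, 4, 4] [206.  200.5] med [0.545 0.089 0.042] min [0.54  0.089 0.035] max [0.55  0.09  0.045]
red [206, 209, 2, 5, 6] [206.2 211.3] med [0.51  0.09  0.041] min [0.505 0.087 0.036] max [0.518 0.091 0.043]
red [172, 215, 2, 5, 7] [172.3 217.1] med [0.499 0.203 0.007] min [ 0.492  0.2   -0.002] max [0.506 0.204 0.011]
red [231, 343, 4, 6, 13] [232.3 345.3] med [0.096 0.019 0.01 ] min [0.089 0.012 0.005] max [0.104 0.022 0.016]
red [236, 342, 21, 12, 73] [246.1 347.1] med [ 0.09  -0.024  0.01 ] min [ 0.073 -0.092  0.003] max [0.36  0.007 1.514]
red [226, 345, 4, 3, 7] [227.1 346. ] med [0.094 0.035 0.009] min [0.092 0.028 0.006] max [0.099 0.038 0.015]
red [233, 349, 4, 2, 6] [234.2 349.5] 
[... 1392 characters left out ...]
0.113]
red [325, 206, 2, 7, 11] [325.5 208.9] med [0.55  0.089 0.039] min [0.544 0.086 0.028] max [0.552 0.09  0.043]
red [369, 210, 2, 3, 5] [369.4 210.8] med [0.499 0.203 0.008] min [0.494 0.202 0.008] max [0.504 0.206 0.012]
red [369, 225, 2, 4, 8] [369.5 226.5] med [0.564 0.201 0.008] min [0.557 0.199 0.007] max [0.572 0.203 0.01 ]
pur [126, 170, 6, 31, 66] [128.6 186.4] med [ 0.554 -0.442  0.042] min [ 0.525 -0.464  0.001] max [ 0.564 -0.429  0.081]
pur [113, 172, 10, 20, 95] [117.8 181.4] med [ 0.555 -0.468  0.056] min [ 0.53  -0.48   0.033] max [ 0.57  -0.455  0.08 ]
pur [123, 193, 3, 7, 12] [123.9 195.9] med [ 0.563 -0.454  0.018] min [ 0.555 -0.456  0.005] max [ 0.564 -0.452  0.027]
```

View pics/m.png

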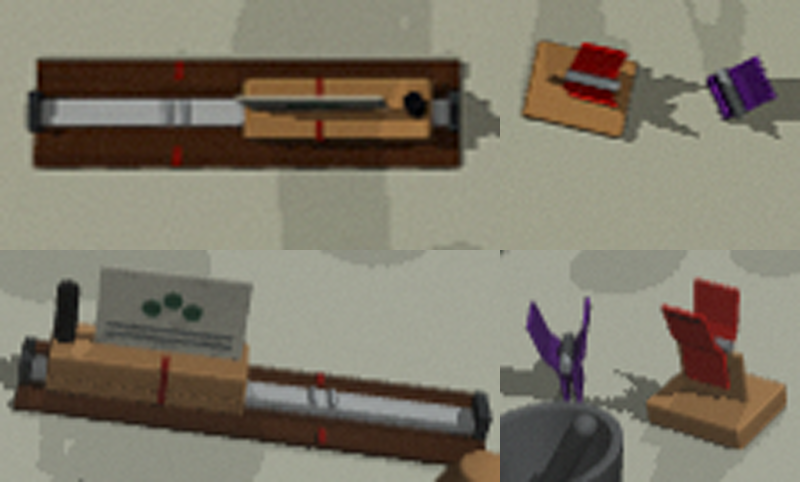

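Two things could be the clip: the red one at top (341,190) / scene (168,187) and the purple one at top (382,195) / scene (124,185). The enlarged crop shows the red one straddling the wooden fin on its block, which fits the description, so the purple one stays untouched. The crop also shows the red carrier line at top px x≈206, the rail lines at x≈172 and the black post at about (229,205). Next I'll measure the axes.

```bash
cat >>h.py <<'E'
from scipy.spatial.transform import Rotation as Ro
def rows(o,pos,head):  # head: heading of tool y in world (rad), tool down
    y=np.array([np.cos(head),np.sin(head),0]); z=np.array([0,0,-1.]); A=Ro.from_matrix(np.c_[np.cross(y,z),y,z]); B=Ro.from_rotvec(o["tool_rot"])
    return np.r_[B.inv().apply(np.array(pos)-o["tool_pos"])/.6,(B.inv()*A).as_rotvec()/(np.pi/2)].round(4)
E
python3 - <<'E'
from h import *
T=load("top0.npz");S=load("scene0.npz")
# rail base outline: depth 4..10mm not usable alone -> dark brown mask
h,s,v=cv2.split(cv2.cvtColor(T["im"],cv2.COLOR_BGR2HSV)); m=((s>110)&(v<110)).astype(np.uint8); m[:,:125]=0;m[:,255:]=0;m[:185]=0;m[235:]=0
pts=np.array([plane(T,(x,y),.006)[:2] for y,x in zip(*np.nonzero(m))])
r=cv2.minAreaRect((pts*1000).astype(np.float32)); print("rail",r)
P=cloud(T);Q=cloud(S)
def sel(P,lo,hi): 
    q=P.reshape(-1,3); return q[((q>lo)&(q<hi)).all(1)]
for n,p in(("T",P),("S",Q)):
    q=sel(p,[.48,-.05,.06],[.6,.18,.115]); po=q[q[:,1]<.032]; ca=q[q[:,1]>.036]
    print(n,"post",len(po),po.mean(0).round(4),po.min(0).round(3),po.max(0).round(3)); print(" card",ca.mean(0).round(4),ca.min(0).round(3),ca.max(0).round(3),"x=a+by",np.polyfit(ca[:,1],ca[:,0],1).round(4))
    b=sel(p,[.48,-.40,.015],[.65,-.25,.027]); print(" block",cv2.minAreaRect((b[:,:2]*1000).astype(np.float32)))
    c=sel(p,[.5,-.40,.10],[.62,-.28,.125]); 
    for a in(c[c[:,0]<.555],c[c[:,0]>=.555]): print(" handle",len(a),a.mean(0).round(4),a.min(0).round(3),a.max(0).round(3),np.polyfit(a[:,1],a[:,0],1).round(3))
# bar: grey pixels inside clip region of top
w=(s<70)&(v>90); w[:185]=0;w[200:]=0;w[:,:330]=0;w[:,352:]=0
u=[(x,y) for y,x in zip(*np.nonzero(w)) if .06<P[y,x,2]<.09]
b=np.array([plane(T,p,.075)[:2] for p in u]);print("bar",len(b),cv2.minAreaRect((b*1000).astype(np.float32)), b.mean(0))
print("post top ray",plane(T,(229.3,204.5),.086))
E
```

```text
rail ((531.6859130859375, 149.98594665527344), (324.8866882324219, 80.9000015258789), 88.30097961425781)
T post 27 [0.5255 0.0131 0.0813] [0.518 0.006 0.063] [0.533 0.02  0.089]
 card [0.5279 0.0879 0.0923] [0.525 0.036 0.064] [0.531 0.139 0.109] x=a+by [0.0297 0.5253]
 block ((554.7245483398438, -327.79864501953125), (90.18170166015625, 70.4498291015625), 75.10503387451172)
 handle 24 [ 0.5332 -0.3254  0.1102] [ 0.528 -0.343  0.1  ] [ 0.539 -0.305  0.12 ] [0.245 0.613]
 handle 34 [ 0.5736 -0.3359  0.1097] [ 0.567 -0.353  0.101] [ 0.58  -0.317  0.117] [0.293 0.672]
S post 68 [0.5298 0.0153 0.0766] [0.52  0.008 0.06 ] [0.536 0.022 0.089]
 card [0.5285 0.0893 0.0848] [0.523 0.037 0.06 ] [0.534 0.141 0.11 ] x=a+by [0.0282 0.5259]
 block ((555.1427001953125, -325.5150146484375), (91.46275329589844, 71.54655456542969), 75.55154418945312)
 handle 71 [ 0.5344 -0.3233  0.1071] [ 0.524 -0.343  0.1  ] [ 0.542 -0.304  0.114] [0.252 0.616]
 handle 57 [ 0.575  -0.3336  0.1077] [ 0.567 -0.353  0.1  ] [ 0.581 -0.315  0.116] [0.226 0.65 ]
bar 30 ((554.2135620117188, -329.34246826171875), (46.85056686401367, 5.418099880218506), 75.5628433227539) [ 0.55407518 -0.32992746]
post top ray [0.52484179 0.01307018 0.086     ]
```

```bash
python3 - <<'E'
from h import *; from station import ctrl
o=ctrl.get_obs()
print(rows(o,[.5265,.0145,.25],-.029),rows(o,[.5265,.0145,.127],-.029))
E
```

```text
[-8.463e-01 -8.072e-01  8.930e-02 -1.100e-03  7.000e-04  8.645e-01] [-8.463e-01 -8.068e-01  2.943e-01 -1.100e-03  7.000e-04  8.645e-01]
```

apply_moves(rows=[-0.8463, -0.8072, 0.0893, -0.001, 0.0007, 0.8645, -0.8463, -0.8072, 0.0893, -0.001, 0.0007, 0.8645, -0.8463, -0.8072, 0.0893, -0.001, 0.0007, 0.8645, -0.8463, -0.8072, 0.0893, -0.001, 0.0007, 0.8645, -0.8463, -0.8072, 0.0893, -0.001, 0.0007, 0.8645, -0.8463, -0.8072, 0.0893, -0.001, 0.0007, 0.8645, -0.8463, -0.8072, 0.0893, -0.001, 0.0007, 0.8645, -0.8463, -0.8072, 0.0893, -0.001, 0.0007, 0.8645, -0.8463, -0.8072, 0.0893, -0.001, 0.0007, 0.8645, -0.8463, -0.8072, 0.0893, -0.001, 0.0007, 0.8645, -0.8463, -0.8072, 0.0893, -0.001, 0.0007, 0.8645, -0.8463, -0.8072, 0.0893, -0.001, 0.0007, 0.8645, -0.8463, -0.8072, 0.0893, -0.001, 0.0007, 0.8645, -0.8463, -0.8072, 0.0893, -0.001, 0.0007, 0.8645, -0.8463, -0.8072, 0.0893, -0.001, 0.0007, 0.8645, -0.8463, -0.8072, 0.0893, -0.001, 0.0007, 0.8645, -0.8463, -0.8072, 0.0893, -0.001, 0.0007, 0.8645, -0.8463, -0.8072, 0.0893, -0.001, 0.0007, 0.8645], grip=1)

```text
t: 1.9
tool_pos: [0.5261, 0.0162, 0.2503]
tool_rot: [-2.251, -2.19, -0.003]
contact_force: [-0.4, 1.0, -0.0]
opening: 0.0858
grip_force: 0.0
```

```bash
python3 - <<'E'
from h import *; from station import ctrl
o=ctrl.get_obs(); print(o["t"],o["tool_pos"],o["q"])
print(rows(o,[.5265,.0145,.127],-.029))
E
```

```text
1.9 [0.52611822 0.01616563 0.25028904] [-0.11149263 -0.14624763  1.89586992  0.00197507  1.39177997 -0.08465801]
[-3.200e-03  6.000e-04  2.055e-01  2.000e-04 -1.200e-03  1.200e-03]
```

apply_moves(rows=[-0.002, 0.0006, 0.15, 0, 0, 0, -0.002, 0.0006, 0.2055, 0, 0, 0, -0.002, 0.0006, 0.2055, 0, 0, 0, -0.002, 0.0006, 0.2055, 0, 0, 0, -0.002, 0.0006, 0.2055, 0, 0, 0])

```text
t: 2.4
tool_pos: [0.5272, 0.0148, 0.1278]
tool_rot: [-2.251, -2.19, -0.003]
contact_force: [1.1, 0.0, -0.0]
opening: 0.0852
grip_force: 0.0
```

apply_moves(rows=[0, 0, 0, 0, 0, 0, 0, 0, 0, 0, 0, 0, 0, 0, 0, 0, 0, 0, 0, 0, 0, 0, 0, 0, 0, 0, 0, 0, 0, 0, 0, 0, 0, 0, 0, 0, 0, 0, 0, 0, 0, 0, 0, 0, 0, 0, 0, 0], grip=0, grip_force=25)

```text
t: 3.2
tool_pos: [0.5261, 0.0139, 0.1277]
tool_rot: [-2.251, -2.187, 0.002]
contact_force: [-7.0, 0.1, 8.3]
opening: 0.0151
grip_force: 24.6
```

```bash
python3 - <<'E'
from h import *; from station import ctrl
im,d=ctrl.get_image("scene"); cv2.imwrite("pics/g.png",cv2.resize(im[140:260,240:430],(760,480)))
print(ctrl.get_obs())
E
```

```text
{'t': 3.25, 'q': array([-1.15429168e-01, -2.92968386e-04,  1.97903588e+00,  1.36372841e-03,
        1.16646283e+00, -8.71737385e-02]), 'dq': array([ 3.84489976e-04, -1.40194497e-04, -6.25603085e-05, -1.50088103e-03,
        4.02313123e-04,  1.66964339e-03]), 'effort': array([-1.28290965e-01, -2.92546695e+01, -3.23505163e+01,  1.94849423e-01,
       -1.94072440e+00,  1.43734517e-02]), 'tool_pos': array([0.52611963, 0.0139575 , 0.12769215]), 'tool_rot': array([-2.25061585e+00, -2.18672659e+00,  2.05927392e-03]), 'contact_force': array([-7.36978611, -0.34625651,  7.64563736]), 'wrist_torque': array([-0.01712415,  1.18377227,  0.04449609]), 'grip_force': 24.64352399110794, 'opening': 0.014933869616761226}
```

View pics/g.png

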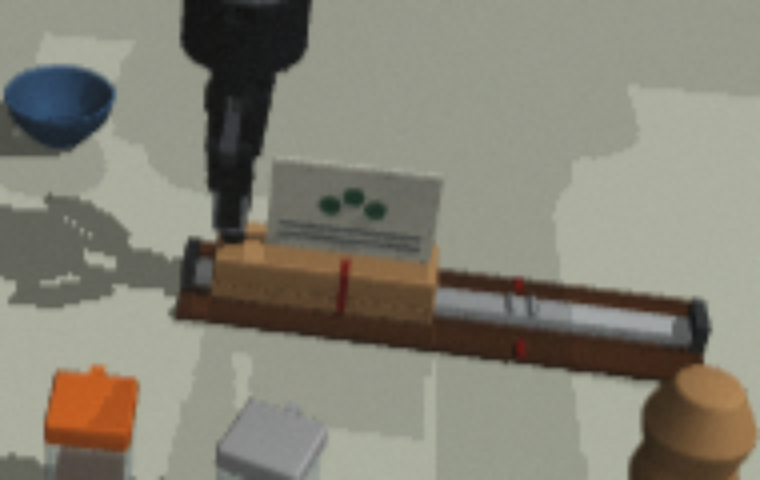

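The fingers hold the post (crop (230,220)), so I slide it along the rail by 112 mm.

apply_moves(rows=[0.02, 0, 0, 0, 0, 0, 0.04, 0, 0, 0, 0, 0, 0.06, 0, 0, 0, 0, 0, 0.08, 0, 0, 0, 0, 0, 0.1, 0, 0, 0, 0, 0, 0.12, 0, 0, 0, 0, 0, 0.14, 0, 0, 0, 0, 0, 0.155, 0, 0, 0, 0, 0, 0.165, 0, 0, 0, 0, 0, 0.175, 0, 0, 0, 0, 0, 0.181, 0, 0, 0, 0, 0, 0.187, 0, 0, 0, 0, 0, 0.187, 0, 0, 0, 0, 0, 0.187, 0, 0, 0, 0, 0, 0.187, 0, 0, 0, 0, 0, 0.187, 0, 0, 0, 0, 0])

```text
t: 4.85
tool_pos: [0.5294, 0.1263, 0.1277]
tool_rot: [-2.251, -2.187, 0.001]
contact_force: [-5.9, 0.5, 7.0]
opening: 0.0148
grip_force: 24.5
```

```bash
cat > carr.py <<'E'
from h import *; from station import ctrl
def get(n):
    im,d=ctrl.get_image(n); return dict(im=im,d=d,**ctrl.camera_model(n))
def lines():
    for n in("scene","top"):
        c=get(n); P=cloud(c); h,s,v=cv2.split(cv2.cvtColor(c["im"],cv2.COLOR_BGR2HSV))
        m=((h<5)|(h>173))&(s>150)&(v>50)&(P[...,0]>.47)&(P[...,0]<.6)&(P[...,1]>.05)&(P[...,1]<.3)&(P[...,2]<.06)
        k,l,st,ce=cv2.connectedComponentsWithStats(m.astype(np.uint8))
        for i in range(1,k):
            if st[i,4]>=3: q=P[l==i]; print(n,ce[i].round(1),"med",np.median(q,0).round(4),"n",len(q), "ray y",plane(c,ce[i],np.median(q[:,2]))[:2].round(4))
E
python3 - <<'E'
from carr import *
lines(); o=ctrl.get_obs(); print(o["tool_pos"],o["contact_force"])
E
```

```text
scene [370.5 217.4] med [0.5538 0.2005 0.0273] n 21 ray y [0.5517 0.201 ]
scene [369.5 226.5] med [0.566  0.2007 0.0097] n 8 ray y [0.5663 0.2006]
top [171.8 217.3] med [0.4996 0.2039 0.0044] n 9 ray y [0.4983 0.2046]
[0.52942268 0.12632074 0.12770691] [-5.73129587  1.13663387  6.34761336]
```

The carrier line is level with the rail line in the scene view: carrier (370.5,217), rail (369.5,226). I release, rise and re-check.

apply_moves(rows=[0, 0, 0, 0, 0, 0, 0, 0, 0, 0, 0, 0, 0, 0, 0, 0, 0, 0, 0, 0, 0, 0, 0, 0, 0, 0, 0, 0, 0, 0, 0, 0, 0, 0, 0, 0, 0, 0, 0, 0, 0, 0, 0, 0, -0.1, 0, 0, 0, 0, 0, -0.2, 0, 0, 0, 0, 0, -0.2, 0, 0, 0, 0, 0, -0.2, 0, 0, 0], grip=1)

```text
t: 6.05
tool_pos: [0.5324, 0.1262, 0.2525]
tool_rot: [2.25, 2.186, 0.014]
contact_force: [-0.0, 0.6, 0.3]
opening: 0.0853
grip_force: 0.0
```

```bash
python3 - <<'E'
from carr import *
lines(); o=ctrl.get_obs(); print(o["tool_pos"],o["contact_force"])
h=-.254; print(rows(o,[.5545,-.3285,.25],h))
# card check
for n in("scene","top"):
    q=cloud(get(n)).reshape(-1,3); ca=q[((q>[.48,.145,.06])&(q<[.6,.3,.115])).all(1)]
    print(n,ca.mean(0).round(4),ca.min(0).round(3),ca.max(0).round(3),np.polyfit(ca[:,1],ca[:,0],1).round(4))
E
```

```text
scene [370.6 217. ] med [0.5536 0.2009 0.0288] n 22 ray y [0.5518 0.2011]
scene [369.5 226.5] med [0.5664 0.2008 0.0088] n 8 ray y [0.5651 0.2009]
top [170.2 211.3] med [0.5137 0.2033 0.0383] n 6 ray y [0.5143 0.203 ]
top [172.2 217. ] med [0.4988 0.2028 0.01  ] n 6 ray y [0.4989 0.2023]
[0.53014372 0.12591881 0.24706354] [-0.71204114  1.06057289 -1.15084103]
[-7.559e-01  6.250e-02 -6.100e-03  3.000e-04 -1.100e-03  1.433e-01]
scene [0.5317 0.2016 0.085 ] [0.526 0.149 0.06 ] [0.537 0.254 0.109] [0.0318 0.5253]
top [0.5308 0.2159 0.0841] [0.53  0.197 0.067] [0.532 0.239 0.107] [0.03   0.5244]
```

The carrier is seated, with the lines within about 1 mm. Now to above the clip.

apply_moves(rows=[-0.7559, 0.0625, -0.006, 0, 0, 0.1433, -0.7559, 0.0625, -0.006, 0, 0, 0.1433, -0.7559, 0.0625, -0.006, 0, 0, 0.1433, -0.7559, 0.0625, -0.006, 0, 0, 0.1433, -0.7559, 0.0625, -0.006, 0, 0, 0.1433, -0.7559, 0.0625, -0.006, 0, 0, 0.1433, -0.7559, 0.0625, -0.006, 0, 0, 0.1433, -0.7559, 0.0625, -0.006, 0, 0, 0.1433, -0.7559, 0.0625, -0.006, 0, 0, 0.1433, -0.7559, 0.0625, -0.006, 0, 0, 0.1433, -0.7559, 0.0625, -0.006, 0, 0, 0.1433, -0.7559, 0.0625, -0.006, 0, 0, 0.1433, -0.7559, 0.0625, -0.006, 0, 0, 0.1433, -0.7559, 0.0625, -0.006, 0, 0, 0.1433])

```text
t: 7.65
tool_pos: [0.5548, -0.327, 0.2499]
tool_rot: [-2.482, -1.924, -0.002]
contact_force: [-0.4, -0.1, -0.5]
opening: 0.0854
grip_force: 0.0
```

```bash
python3 - <<'E'
from carr import *
o=ctrl.get_obs(); print(o["t"],o["tool_pos"]); print(rows(o,[.5545,-.3285,.157],-.254))
E
```

```text
7.65 [ 0.55478709 -0.3270064   0.24988979]
[-0.0028  0.0002  0.1548 -0.0002 -0.0013  0.0011]
```

apply_moves(rows=[-0.002, 0, 0.06, 0, 0, 0, -0.002, 0, 0.11, 0, 0, 0, -0.002, 0, 0.1548, 0, 0, 0, -0.002, 0, 0.1548, 0, 0, 0, -0.002, 0, 0.1548, 0, 0, 0])

```text
t: 8.15
tool_pos: [0.5545, -0.3288, 0.1574]
tool_rot: [-2.483, -1.922, -0.002]
contact_force: [0.8, 0.2, 0.8]
opening: 0.0853
grip_force: 0.0
```

apply_moves(rows=[0, 0, 0, 0, 0, 0, 0, 0, 0, 0, 0, 0, 0, 0, 0, 0, 0, 0, 0, 0, 0, 0, 0, 0, 0, 0, 0, 0, 0, 0, 0, 0, 0, 0, 0, 0, 0, 0, 0, 0, 0, 0, 0, 0, 0, 0, 0, 0], grip=0, grip_force=45)

```text
t: 8.95
tool_pos: [0.5555, -0.3306, 0.1624]
tool_rot: [2.483, 1.921, 0.003]
contact_force: [-5.0, 2.4, 14.9]
opening: 0.0262
grip_force: 46.0
```

```bash
python3 - <<'E'
from h import *; from station import ctrl
im,d=ctrl.get_image("scene"); cv2.imwrite("pics/c.png",cv2.resize(im[120:240,90:240],(750,600)))
o=ctrl.get_obs(); print(o["tool_pos"],o["opening"],o["contact_force"],o["grip_force"])
E
```

```text
[ 0.55546637 -0.33060741  0.16234628] 0.02637815177674865 [-5.43536116  3.63953874 14.94517236] 46.00787043571472
```

View pics/c.png

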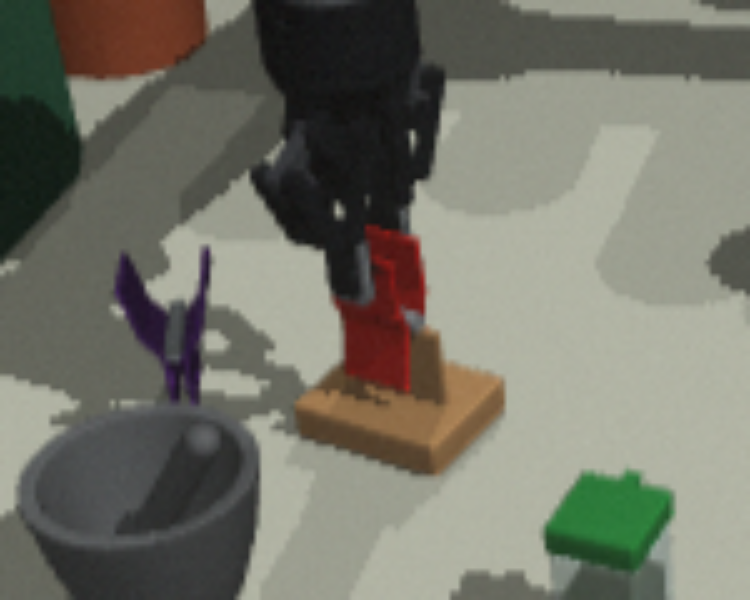

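The clip is squeezed fully open between the fingers; in the crop the finger is at (350,285) and the plate at about (372,320). The finger sits a little off-centre, which I will correct for after the lift. Lifting now.

apply_moves(rows=[0, 0, -0.01, 0, 0, 0, 0, 0, -0.025, 0, 0, 0, 0, 0, -0.045, 0, 0, 0, 0, 0, -0.065, 0, 0, 0, 0, 0, -0.09, 0, 0, 0, 0, 0, -0.12, 0, 0, 0, 0, 0, -0.15, 0, 0, 0, 0, 0, -0.18, 0, 0, 0, 0, 0, -0.2, 0, 0, 0, 0, 0, -0.2, 0, 0, 0, 0, 0, -0.2, 0, 0, 0, 0, 0, -0.2, 0, 0, 0, 0, 0, -0.2, 0, 0, 0], grip_force=60)

```text
t: 10.3
tool_pos: [0.5539, -0.3294, 0.2756]
tool_rot: [-2.482, -1.92, -0.001]
contact_force: [0.0, -0.1, -1.4]
opening: 0.0254
grip_force: 59.6
```

```bash
cat >>carr.py <<'E'
def clip():
    o=ctrl.get_obs(); t=o["tool_pos"]
    for n in("scene","top"):
        c=get(n); P=cloud(c); h,s,v=cv2.split(cv2.cvtColor(c["im"],cv2.COLOR_BGR2HSV))
        m=((h<6)|(h>172))&(s>150)&(v>40)&(np.abs(P[...,:2]-t[:2])<.06).all(-1)&(P[...,2]>t[2]-.15)&(P[...,2]<t[2]-.02)
        if m.sum()<5: print(n,"none"); continue
        q=P[m]; q=(q-t)@Ro.from_rotvec(o["tool_rot"]).as_matrix()   # tool axes
        print(n,m.sum(),"tool-frame min",np.percentile(q,2,0).round(4),"max",np.percentile(q,98,0).round(4))
        for lo,hi in((.04,.06),(.06,.08),(.08,.1),(.1,.13)):
            k=(q[:,2]>lo)&(q[:,2]<hi); 
            if k.sum()>4: print("  z",lo,k.sum(),"x",np.percentile(q[k,0],[3,97]).round(4),"y",np.percentile(q[k,1],[3,97]).round(4))
    print(o["t"],t,o["tool_rot"],o["opening"],o["grip_force"],o["contact_force"])
E
python3 - <<'E'
from carr import *
clip(); im=get("scene")["im"]; cv2.imwrite("pics/l.png",cv2.resize(im[80:200,90:240],(750,600)))
E
```

```text
scene 431 tool-frame min [-0.0167 -0.0132  0.0461] max [0.0212 0.0147 0.1235]
  z 0.04 82 x [-0.0079  0.0209] y [-0.0124  0.015 ]
  z 0.06 82 x [0.0021 0.0209] y [-0.0127  0.0147]
  z 0.08 102 x [-0.0166  0.0209] y [-0.0095  0.0123]
  z 0.1 165 x [-0.0169  0.021 ] y [-0.0135  0.0139]
top 58 tool-frame min [ 0.0002 -0.0165  0.0461] max [0.0202 0.0122 0.1248]
  z 0.04 9 x [0.0107 0.0205] y [-0.0131  0.0057]
  z 0.06 6 x [0.012  0.0193] y [-0.0129  0.0081]
  z 0.08 16 x [0.0092 0.0199] y [-0.0128  0.0112]
  z 0.1 27 x [-0.0003  0.0197] y [-0.0166 -0.0049]
10.3 [ 0.55388134 -0.32939927  0.2756319 ] [-2.48223886e+00 -1.92003392e+00 -1.26195593e-03] 0.025429814794185848 59.56768333911896 [ 0.03040284 -0.10950023 -1.43544668]
```

View pics/l.png

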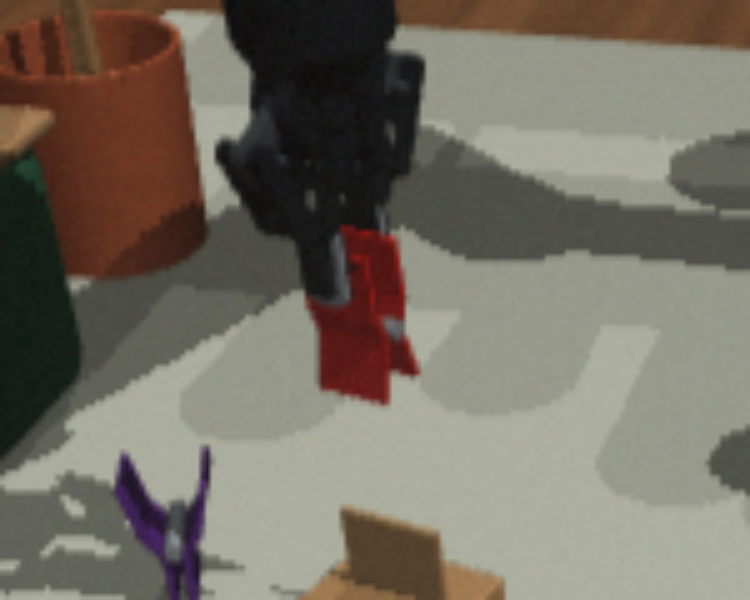

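The clip hangs upright and open, jaw tips at crop (355,395), clear of its fin at (390,545). In the tool frame its centre is about (2, 0.5) mm, and the origin is 87 mm below the TCP. Moving to above the card.

```bash
python3 - <<'E'
from carr import *
o=ctrl.get_obs(); print(rows(o,[.531,.1995,.285],-.030))
E
```

```text
[ 8.438e-01 -2.589e-01 -1.230e-02 -6.000e-04 -1.500e-03 -1.426e-01]
```

apply_moves(rows=[0.03, -0.0092, -0.0123, 0, 0, -0.005, 0.08, -0.0245, -0.0123, 0, 0, -0.0135, 0.14, -0.043, -0.0123, 0, 0, -0.0237, 0.2, -0.0614, -0.0123, 0, 0, -0.0338, 0.26, -0.0798, -0.0123, 0, 0, -0.0439, 0.32, -0.0982, -0.0123, 0, 0, -0.0541, 0.38, -0.1166, -0.0123, 0, 0, -0.0642, 0.44, -0.135, -0.0123, 0, 0, -0.0744, 0.5, -0.1534, -0.0123, 0, 0, -0.0845, 0.56, -0.1718, -0.0123, 0, 0, -0.0946, 0.62, -0.1902, -0.0123, 0, 0, -0.1048, 0.68, -0.2086, -0.0123, 0, 0, -0.1149, 0.74, -0.227, -0.0123, 0, 0, -0.125, 0.79, -0.2424, -0.0123, 0, 0, -0.1335, 0.825, -0.2531, -0.0123, 0, 0, -0.1394, 0.8438, -0.2589, -0.0123, 0, 0, -0.1426, 0.8438, -0.2589, -0.0123, 0, 0, -0.1426, 0.8438, -0.2589, -0.0123, 0, 0, -0.1426, 0.8438, -0.2589, -0.0123, 0, 0, -0.1426])

```text
t: 12.35
tool_pos: [0.5312, 0.1985, 0.2855]
tool_rot: [-2.255, -2.186, -0.002]
contact_force: [0.7, -0.4, -0.8]
opening: 0.025
grip_force: 59.5
```

```bash
python3 - <<'E'
from carr import *
clip(); o=ctrl.get_obs(); print(rows(o,[.531,.1995,.213],-.030))
c=get("scene"); cv2.imwrite("pics/a.png",cv2.resize(c["im"][100:240,290:430],(600,600)))
q=cloud(c).reshape(-1,3); ca=q[((q>[.51,.145,.06])&(q<[.55,.3,.112])).all(1)]; print(ca.mean(0),ca.min(0),ca.max(0),np.polyfit(ca[:,1],ca[:,0],1)); lines()
E
```

```text
scene 454 tool-frame min [-0.0189 -0.0116  0.0464] max [0.0197 0.015  0.123 ]
  z 0.04 71 x [-0.0188  0.0196] y [-0.012  0.015]
  z 0.06 79 x [-0.0192  0.0192] y [-0.0098  0.0152]
  z 0.08 123 x [-0.0183  0.0194] y [0.0027 0.0111]
  z 0.1 181 x [-0.0179  0.0191] y [0.0049 0.0144]
top 23 tool-frame min [-0.0206 -0.0145  0.0454] max [-0.0129  0.013   0.1231]
  z 0.06 5 x [-0.0205 -0.0156] y [0.009  0.0103]
  z 0.08 9 x [-0.0205 -0.0138] y [-0.0123  0.008 ]
  z 0.1 6 x [-0.019  -0.0131] y [-0.0146  0.0089]
12.35 [0.53120877 0.19845084 0.28546251] [-2.25542527e+00 -2.18597580e+00 -1.99619588e-03] 0.024995878158941297 59.52890753746033 [ 0.73389963 -0.40342511 -0.79016706]
[ 0.0017 -0.0006  0.1207  0.0003 -0.0009 -0.001 ]
[0.53176527 0.20145734 0.08487991] [0.52525628 0.14850176 0.06004902] [0.53845024 0.25384726 0.10954326] [0.02882775 0.52595771]
scene [370.5 216.8] med [0.5531 0.2007 0.0304] n 22 ray y [0.5533 0.2006]
scene [369.6 226.4] med [0.5643 0.2017 0.0091] n 7 ray y [0.5651 0.201 ]
top [172.  197.4] med [0.5636 0.2007 0.0077] n 10 ray y [0.5624 0.2031]
top [172.1 217.1] med [0.4978 0.2037 0.0046] n 8 ray y [0.499  0.2035]
```

View pics/a.png

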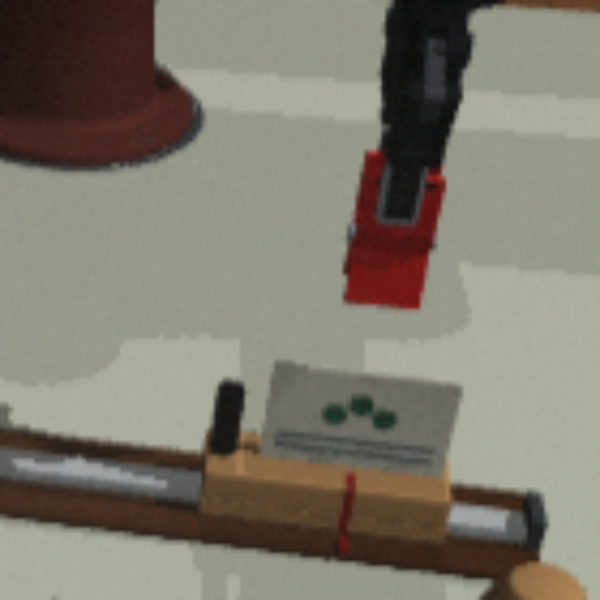

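The clip is over the middle of the card, square to it (crop jaw tips (383,305), card top edge (370,372)). Lowering gently.

apply_moves(rows=[0.001, -0.001, 0.015, 0, 0, 0, 0.002, -0.001, 0.03, 0, 0, 0, 0.002, -0.001, 0.045, 0, 0, 0, 0.002, -0.001, 0.06, 0, 0, 0, 0.002, -0.001, 0.072, 0, 0, 0, 0.002, -0.001, 0.082, 0, 0, 0, 0.002, -0.001, 0.092, 0, 0, 0, 0.002, -0.001, 0.1, 0, 0, 0, 0.002, -0.001, 0.106, 0, 0, 0, 0.002, -0.001, 0.112, 0, 0, 0, 0.002, -0.001, 0.117, 0, 0, 0, 0.002, -0.001, 0.1207, 0, 0, 0, 0.002, -0.001, 0.1207, 0, 0, 0, 0.002, -0.001, 0.1207, 0, 0, 0, 0.002, -0.001, 0.1207, 0, 0, 0, 0.002, -0.001, 0.1207, 0, 0, 0, 0.002, -0.001, 0.1207, 0, 0, 0])

```text
t: 14.3
tool_pos: [0.5307, 0.2007, 0.2132]
tool_rot: [-2.254, -2.187, -0.003]
contact_force: [0.0, 0.7, -1.2]
opening: 0.0256
grip_force: 59.5
```

```bash
python3 - <<'E'
from carr import *
clip(); lines()
c=get("scene"); t=get("top"); cv2.imwrite("pics/e.png",np.hstack([cv2.resize(c["im"][130:240,310:400],(490,600),interpolation=2),cv2.resize(t["im"][170:230,140:171],(310,600),interpolation=2)]))
E
```

```text
scene 401 tool-frame min [-0.0189 -0.0107  0.0461] max [0.0198 0.0146 0.1236]
  z 0.04 63 x [-0.019   0.0197] y [-0.0129  0.015 ]
  z 0.06 74 x [-0.0189  0.0197] y [-0.0104  0.0144]
  z 0.08 103 x [-0.0185  0.0191] y [0.0036 0.0101]
  z 0.1 159 x [-0.0177  0.0195] y [0.0054 0.0137]
top 16 tool-frame min [-0.0212 -0.0145  0.0612] max [-0.0138  0.012   0.1175]
  z 0.08 7 x [-0.0207 -0.0153] y [-0.0109  0.0085]
14.3 [0.53073277 0.20070838 0.21320422] [-2.25408689 -2.18733978 -0.00288717] 0.02560590269317604 59.52860355377197 [ 0.03504186  0.67019632 -1.17005023]
scene [370.5 217.4] med [0.5532 0.2009 0.0276] n 23 ray y [0.552 0.201]
scene [369.5 226.5] med [0.564  0.2009 0.0085] n 8 ray y [0.5648 0.2009]
top [172.4 196.3] med [0.5675 0.2024 0.003 ] n 7 ray y [0.5667 0.2026]
```

View pics/e.png

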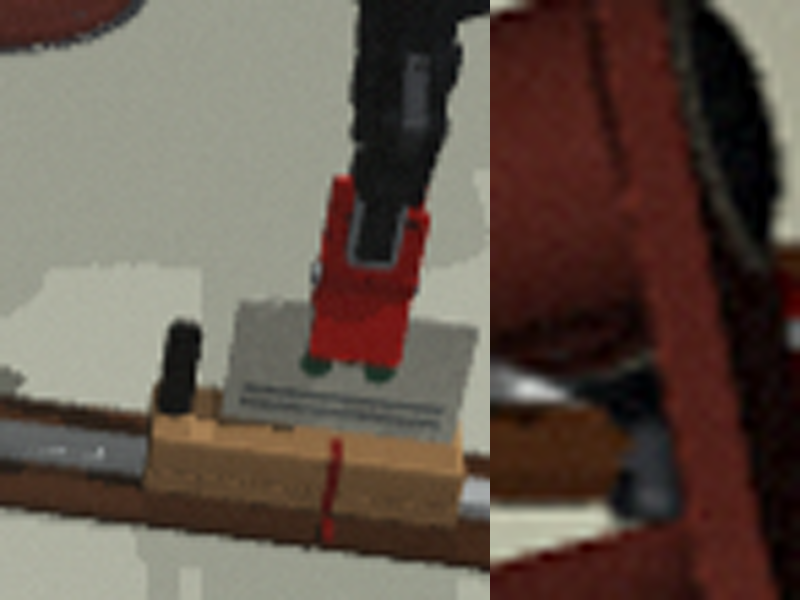

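The near jaw overlaps the card's face by about 20 mm (left panel, jaw tip (355,360), card edge around y=310). The measured jaw positions straddle the card mid-plane, there is no added contact force, and the carrier is still on its mark. Handing in.

```bash
python3 -c "
from station import ctrl
print(ctrl.finish_job())"
```

```text
the job is handed in; nothing more can be done
None
```

I handed the job in with the carrier clicked into the station and the red clip held squeezed open astride the middle of the card, its jaw tips about 18 mm below the top edge; the last readings, at 14.3 s, showed no sign of it touching the card, though no result came back.

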